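# Clip the balance weight onto the bracket's eye

## Task

Pick up the small balance weight that has a snap hook on top and clip it onto the steel eye of the aluminium L-bracket: push the hook's sprung gate in against the eye's front bar until it snaps shut behind the bar, then let the weight hang there, still and free of the hand. The eye's clamped height is only roughly known, so feel for it and be gentle, never pressing on the bracket or eye with more than about 20 N; leave the rest of the camera gear where it stands.

Things in the scene. Friction and masses are not known exactly. Their poses are not given: they have to be found in the camera images.
- clip: Balance weight with snap hook, one rigid upright piece, about 0.22 kg (+-30 %). Origin under its centre, z up, x towards the hook's mouth. Steel cylinder 42 mm across, 32 high; on it a flat aluminium hook in the x-z plane, 11 mm thick in y: foot bar at heights 34-44 out to x 27, spine at x -22 to -12, top of the hook at 114 mm; above that a black finger tab.
- tab (a point): Middle of the clip's black flat finger tab, 135 mm above the clip's underside, on its centre line; axes as the clip. The tab is 10 mm thick in y (grip it across y), 24 mm wide in x, and runs from 114 to 151 mm above the underside.
- nose (a point): Point on the underside of the hook's nose: clip x = 25 mm, 98 mm above the clip's underside; axes as the clip. The underside is flat and level from x = 16 to 33 mm, then a lip turns up slightly (underside 100 mm high at its end, x = 43). The shut gate's outer face is at x = 25.5, so the nose and lip overhang it by 17 mm and can be laid on the eye's bar from above.
- bow (a point): Highest place of the bow's underside, at clip x = 0, 104 mm above the clip's underside (it slopes down to 98 mm at x = 16 and x = -14); axes as the clip. When hung, it rests on the top of the eye's front bar. The clip's centre of mass lies close below this point, so it hangs nearly upright.
- gate (a joint): Angle of the sprung gate: 0 shut, grows as pushed into the hook (clip -x), stop 0.75 rad. Rod 7 mm thick, hinge at clip x 22, height 46, tip at height 96.5 mm. 1 N at the tip starts it, 4 N opens 0.55 rad. The bar must enter from clip +x with its top 0-3 mm below the nose; it passes the tip when its centre reaches about clip x = -3 and meets the spine at x = -8 mm. Lower, it meets the spine first.
- bracket: Aluminium L-bracket fixed to the table: upright plate 70 wide, 6 thick, 180 mm high, foot 77 mm long behind it (+x). Origin at mid-thickness of the plate, at the table. On its -x side a steel eye: level rectangular loop of 8 mm round bar, front bar along y centred at x = -65 mm, 48 mm wide overall, its opening 32 mm wide in y and about 50 long in x.
- eye_mid (a point): Point fixed to the bracket at x = -65 mm, y = 0, 150 mm above the table; axes as the bracket. The centre of the eye's front bar would be here if clamped in the middle of its slot. The eye is clamped tight anywhere from 16 mm below to 16 mm above; this reading does not tell where. The bar is clear above, below and on the -x side; come in along +x.
- lens: Black zoom lens standing upright, 76 mm in diameter, 125 mm high; origin under its centre. A bystander.
- hood: Black lens hood, a ring 76 mm in diameter and 42 mm high standing on the table; origin under its centre. A bystander.
- plain_weight: A plain steel cylinder 42 mm in diameter, 32 mm high, without a hook; origin under its centre. A bystander.
- tray: Small stainless tray 120 x 160 x 18 mm with a lens cap in it; origin under its centre. A bystander.
Things that resemble listed ones, but are neither listed nor needed, are in the scene too. Several things look just like the bracket: the one meant starts farthest to the robot's left.

How it is judged:
By the outcome, as a careful person would: the job done as asked, in the order asked, and still so for the second after the job is handed in, with the robot touching nothing.
It also fails if it takes over 51 s, if anything falls off the work surface, if the arm or the gripper's body presses on something with over 40 N, if the wrist force passes 120 N, or if a joint passes its speed limit or range.

## Robot

A 6-joint arm with a two-finger parallel gripper is mounted at the origin on the work surface. World frame = base frame: x ahead of the robot, y to its left, z up, the work surface at z = 0. Lengths are in m, angles in rad, forces in N, time in s.
With the tool pointing down it reaches from about 0.3 to 0.875 m from the base axis. Payload 6.4 kg.
Tool frame: the origin (TCP) lies midway between the tips of the shut fingers; the grasp point (between the pads) lies 19 mm behind it; z points along the fingers, y is the line along which they close (so a half turn about z gives the same grasp; the last joint's range is limited). The gripper opens to 85 mm and grips with 20 to 120 N. Pads are 22 mm wide; open, the fingers measure 114 mm over their backs; the gripper's body (76 mm by 85 mm) begins 54 mm behind the grasp point. The pads swing forward as they close: fully open they stand 13 mm farther back than shut.
Start: joints at [-1.454, 0.181, 1.607, -0, 1.354, -0.206], TCP at [0.182, -0.545, 0.231] pointing down, gripper open.
Joint ranges: [-2.99, 2.99], [-0.89, 2.07], [0.3, 2.58], [-1.14, 4.28], [0, 2.63], [-3.12, 3.12]. Speed limits (rad/s): [2.57, 2.57, 3.01, 3.14, 3.14, 3.14].

## Interface

Orientations are given as a unit quaternion [w, x, y, z].
In Python, from bench import status, camera, ctrl gives the robot as it stands. The module is installed in compiled form; this text tells all that it offers.
- The arm moves only by the shell command python3 -m handwheel 'ROWS'. ROWS is JSON, a list that holds one entry, the list of rows, each a list of 7 numbers: the opening, from -1 (shut) to 1 (fully open), then the shift along the tool's x, y, z in cm, then the turn, a rotation vector about the tool's x, y, z in degrees. A call has 1 to 10 rows; each row is the pose to reach, as a shift and turn from the pose commanded when the call began, along the tool's axes at that moment; what a row does not reach only later rows make up. A row lasts 1/8 s, in which the tool goes at most 62.5 mm and 10.7 degrees, less where a joint would pass 70% of its speed; a pose out of reach is approached as far as the arm can. A call with a gripper value outside its range is refused whole. The fingers move at their own pace and stop on an object; the grip force is fixed at half the most. Time passes only in rows, so rows that repeat a pose let the fingers close. It gives the time, the measured TCP pose, the force, the opening and the grip force at its end, in the units of the state.
- status.get_obs(): the state, without advancing time (a new reading comes with each control period).
- camera(name): name is "side" or "top"; returns a dict with "frame" (384x512x3 uint8, blue, green, red), "depth" (384x512 float32, m along the optical axis (not along the pixel's ray), 0 where there is no reading), "fx", "fy", "cx", "cy" (pixels), "extrinsics" (4x4, takes a point from camera to world coordinates). Camera axes: x right, y down, z forward; pixel columns grow to the right and rows downward; lengths in m; the calibration is good to about 2 mm. A picture is of the moment at which its call begins.
- ctrl.hand_in(): hands the job in; it is judged then, once.
The state is a dict: "time_s": time; "q": joint angles; "dq": joint speeds; "joint_efforts": joint torques, N m; "eef_pos": TCP position; "eef_rot": TCP orientation; "wrist_force": force on the tool from outside, world axes, zero at the start; "torque": the same for the moment, N m; "opening": opening from 0.0 (shut) to 1.0 (fully open); "grasp_force": force on a finger pad.
Only numpy, scipy, OpenCV 4.12 (cv2) and the standard library are available. Lean on these libraries where they do the work, as an engineer would, in place of code of your own. Each camera call takes 0.05 s, during which the arm holds its last target. There are 200 camera calls.

## Working session

There is one attempt and no reset: what is moved stays moved. The work goes in short steps, Python scripts to look and compute and a shell command to move; the robot and the scene stay as the last step left them, time stands still between calls to the robot, and variables do not carry over. Pictures are saved under pics/ and viewed, at most 10 in all, crops included, and the job is handed in when it is done.

```bash
mkdir -p pics; cat > h.py <<'E'
import numpy as np, cv2
from bench import status, camera, ctrl
def snap(n):
    c=camera(n); d=c["depth"]; v,u=np.mgrid[0:384,0:512]
    p=np.stack([(u-c["cx"])/c["fx"]*d,(v-c["cy"])/c["fy"]*d,d,np.ones_like(d)],-1)
    c["xyz"]=(p@np.array(c["extrinsics"]).T)[...,:3]; c["xyz"][d==0]=np.nan
    return c
E
python3 - <<'E'
from h import *
for n in("top","side"):
    c=snap(n); cv2.imwrite(f"pics/{n}0.png",cv2.resize(c["frame"],(768,576)))
    np.savez(f"{n}0.npz",**c)
    print(n,c["fx"],c["cx"],c["cy"],np.round(c["extrinsics"],3).tolist())
o=status.get_obs();print({k:np.round(v,3).tolist() for k,v in o.items()})
E
```

```text
top 498.8250180913634 258.4610209819265 187.49341820050026 [[-0.018, -0.996, 0.088, 0.436], [-1.0, 0.018, -0.004, -0.028], [0.003, -0.088, -0.996, 1.273], [0.0, 0.0, 0.0, 1.0]]
side 391.45873766944095 258.57268432540405 192.7233568487481 [[-0.997, -0.048, 0.059, 0.455], [-0.076, 0.687, -0.722, 0.675], [-0.006, -0.725, -0.689, 0.782], [0.0, 0.0, 0.0, 1.0]]
{'time_s': 0.1, 'q': [-1.454, 0.182, 1.608, -0.0, 1.354, -0.206], 'dq': [0.001, -0.002, -0.0, 0.001, -0.003, 0.002], 'joint_efforts': [0.001, -44.588, -35.224, -0.0, 0.004, 0.0], 'eef_pos': [0.182, -0.545, 0.23], 'eef_rot': [-0.001, 0.987, 0.161, 0.0], 'wrist_force': [-0.472, -0.267, -0.304], 'torque': [-0.034, 0.025, -0.027], 'grasp_force': 0.0, 'opening': 1.002}
```

View pics/top0.png

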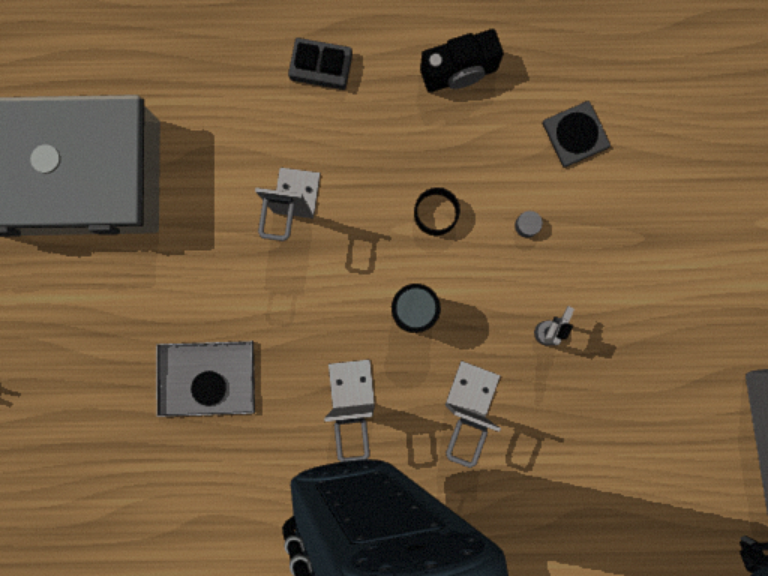

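View pics/side0.png

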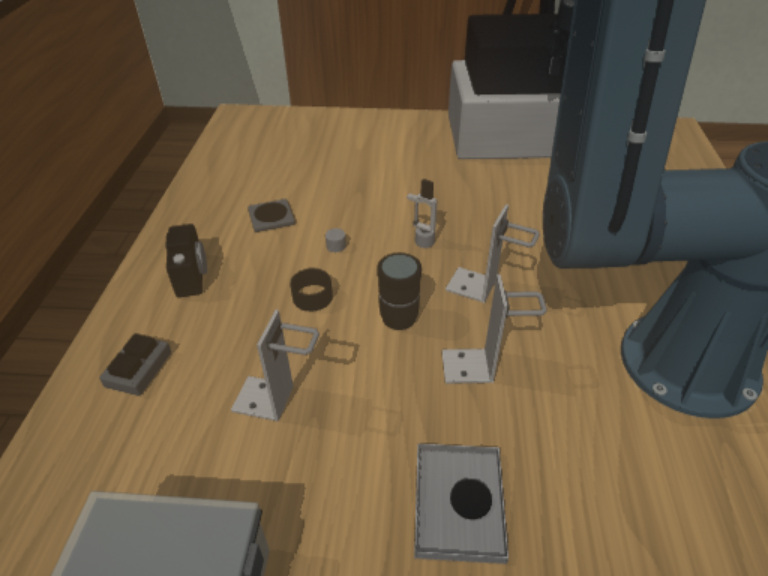

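The top view shows the target bracket (farthest left) at about (285,195), its eye bar at (275,235), and the clip at (555,328). The side view shows the same bracket at (275,365) and the clip at (425,215), with its nose at (412,197).

```bash
cat > meas.py <<'E'
from h import *
T={n:np.load(n+"0.npz") for n in("top","side")}
boxes={"top":{"br":(165,105,220,170),"cl":(345,195,405,245)},"side":{"br":(150,200,245,290),"cl":(265,112,298,170)}}
for n,c in T.items():
  for k,(a,b,e,f) in boxes[n].items():
    p=c["xyz"][b:f,a:e].reshape(-1,3); fr=c["frame"][b:f,a:e].reshape(-1,3).astype(int)
    ok=np.isfinite(p[:,0])&(p[:,2]>0.008); p=p[ok]; fr=fr[ok]
    for lo in np.arange(0,0.2,0.01):
      m=(p[:,2]>=lo)&(p[:,2]<lo+.01)
      if m.sum()>3:
        q=p[m][:,:2]; r=cv2.minAreaRect((q*1000).astype(np.float32))
        print(n,k,round(lo,2),m.sum(),"med",np.round(np.median(q,0),3),"rect",np.round(r[0]),np.round(r[1]),round(r[2]),"col",np.median(fr[m],0))
E
python3 meas.py
python3 - <<'E'
import cv2,numpy as np
a=cv2.imread("pics/top0.png");t=np.load("top0.npz")["frame"];s=np.load("side0.npz")["frame"]
f=lambda i,x,y,w,h:cv2.resize(i[y:y+h,x:x+w],(400,300),interpolation=cv2.INTER_NEAREST)
cv2.imwrite("pics/crops.png",np.vstack([np.hstack([f(t,160,105,72,54),f(t,345,195,72,54)]),np.hstack([f(s,150,200,100,75),f(s,250,110,80,60)])]))
E
```

```text
top br 0.0 71 med [0.719 0.111] rect [703. 119.] [68. 78.] 85 col [142. 146. 150.]
top br 0.01 50 med [0.704 0.117] rect [703. 121.] [68. 78.] 82 col [50. 49. 52.]
top br 0.02 14 med [0.666 0.136] rect [665. 126.] [68.  4.] 85 col [44.  42.5 44.5]
top br 0.03 15 med [0.663 0.119] rect [665. 127.] [68.  1.] 81 col [43. 44. 45.]
top br 0.04 21 med [0.664 0.118] rect [665. 127.] [69.  5.] 85 col [45. 44. 47.]
top br 0.05 15 med [0.666 0.133] rect [665. 128.] [59.  1.] 82 col [42. 42. 46.]
top br 0.06 20 med [0.664 0.123] rect [665. 126.] [67.  2.] 82 col [44.  45.5 46.5]
top br 0.07 14 med [0.665 0.127] rect [664. 123.] [61.  4.] 84 col [43.  43.5 45. ]
top br 0.08 20 med [0.664 0.122] rect [665. 125.] [64.  2.] 81 col [43.5 45.  46. ]
top br 0.09 18 med [0.665 0.125] rect [665. 124.] [63.  4.] 84 col [43.  43.5 46. ]
top br 0.1 15 med [0.665 0.13 ] rect [665. 123.] [60.  1.] 81 col [39. 42. 43.]
top br 0.11 9 med [0.662 0.1  ] rect [661. 102.] [ 4. 20.] 2 col [40. 41. 45.]
top br 0.12 9 med [0.662 0.105] rect [665. 128.] [68.  1.] 81 col [42. 42. 45.]
top br 0.13 10 med [0.662 0.101] r
[... 4148 characters left out ...]
.08 17 med [ 0.447 -0.286] rect [ 459. -293.] [ 8. 44.] 61 col [ 92. 110. 115.]
side cl 0.09 20 med [ 0.447 -0.286] rect [ 466. -296.] [ 7. 60.] 61 col [101. 111. 117.]
side cl 0.1 60 med [ 0.472 -0.297] rect [ 466. -300.] [14. 64.] 63 col [107.  115.  121.5]
side cl 0.11 38 med [ 0.456 -0.29 ] rect [ 457. -292.] [ 9. 38.] 69 col [106.5 114.5 121. ]
side cl 0.12 34 med [ 0.463 -0.289] rect [ 474. -199.] [200.  21.] 79 col [36.5 49.5 59.5]
side cl 0.13 23 med [ 0.458 -0.291] rect [ 458. -291.] [ 8. 22.] 75 col [36. 48. 58.]
side cl 0.14 27 med [ 0.456 -0.29 ] rect [ 457. -293.] [13. 25.] 62 col [36. 48. 58.]
side cl 0.15 13 med [ 0.456 -0.294] rect [ 457. -294.] [12. 17.] 63 col [40. 53. 63.]
```

View pics/crops.png

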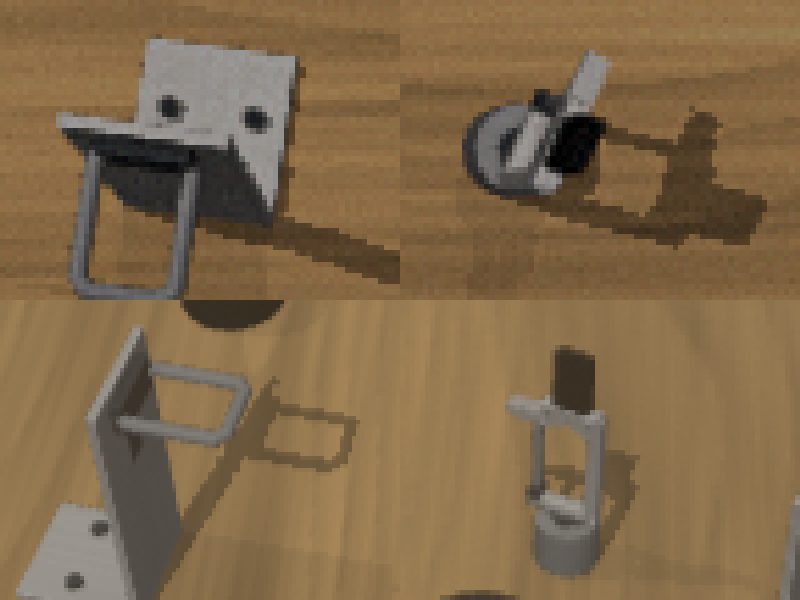

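The crops show the eye's front bar at the loop's near end in both views. The clip's nose points to world (+x, −y), a yaw of about −26°, and the bracket's yaw is about −9°. Next I'll refine the bar and work out the approach rows.

```bash
cat > go.py <<'E'
# go.py x y z yaw_deg : shift (cm) and turn (deg) in tool axes to reach pose, tool down
import sys; from h import *
from scipy.spatial.transform import Rotation as R
def delta(x,y,z,yaw):
    o=status.get_obs(); q=o["eef_rot"]; A=R.from_quat(q,scalar_first=True)
    B=R.from_euler("z",yaw,degrees=True)*R.from_euler("x",180,degrees=True)
    return (A.inv().apply(np.array([x,y,z])-o["eef_pos"])*100).round(2),(A.inv()*B).as_rotvec(degrees=True).round(2)
if __name__=="__main__": print(*delta(*map(float,sys.argv[1:])))
E
python3 - <<'E'
from h import *
e=np.array([np.cos(np.radians(-9)),np.sin(np.radians(-9))]);f=np.array([-e[1],e[0]])
for n,b in(("top",(165,105,220,170)),("side",(150,200,245,290))):
    c=np.load(n+"0.npz");p=c["xyz"][b[1]:b[3],b[0]:b[2]].reshape(-1,3);p=p[np.isfinite(p[:,0])]
    pl=p[(p[:,2]>.1785)&(p[:,2]<.19)]; d=pl[:,:2]
    print(n,"plate top",np.median(pl,0).round(4),"ext",np.ptp(d@f).round(3),"mid f",((d@f).max()+(d@f).min())/2)
    u=p[:,:2]@e; v=p[:,:2]@f; u0=np.median(d@e)
    lo=(p[:,2]>.12)&(p[:,2]<.185); fr=lo&(u<u0-.058)&(u>u0-.08)
    print("  front bar",fr.sum(),"u rel",np.percentile(u[fr]-u0,[0,50,100]).round(4),"v",v[fr].min().round(4),v[fr].max().round(4),"z",np.percentile(p[fr][:,2],[5,50,95]).round(4))
    # direction of side bars
    for s in(-1,1):
        vm=(v[lo].min()+v[lo].max())/2
    m=lo&(u<u0-.01)
    print("  loop rect",cv2.minAreaRect((p[m][:,:2]*1000).astype(np.float32)))
    g=p[(p[:,2]>.004)&(p[:,2]<.012)]; print("  foot",cv2.minAreaRect((g[:,:2]*1000).astype(np.float32)))
E
python3 go.py .456 -.297 .231 -26
```

```text
top plate top [0.6674 0.1256 0.1802] ext 0.07 mid f 0.22995596183840084
  front bar 76 u rel [-0.0686 -0.0636 -0.0584] v 0.2074 0.2532 z [0.1639 0.168  0.1706]
  loop rect ((628.802490234375, 133.41278076171875), (47.86144256591797, 58.645137786865234), 81.68031311035156)
  foot ((682.2393798828125, 134.94427490234375), (139.16331481933594, 167.37188720703125), 89.91683959960938)
side plate top [0.6695 0.1366 0.1802] ext 0.07 mid f 0.23467355878178495
  front bar 75 u rel [-0.0688 -0.0645 -0.0581] v 0.2127 0.2576 z [0.1649 0.1678 0.1699]
  loop rect ((629.9935302734375, 138.5231475830078), (49.68236541748047, 58.81004333496094), 81.23336791992188)
  foot ((672.6860961914062, 46.83196258544922), (236.541748046875, 289.090576171875), 5.696026802062988)
[ 3.381e+01 -1.482e+01 -2.000e-02] [-9.000e-02  2.000e-02  4.449e+01]
```

```bash
python3 -m handwheel '[[[1,33.8,-14.8,0,0,0,44.5],[1,33.8,-14.8,0,0,0,44.5],[1,33.8,-14.8,0,0,0,44.5],[1,33.8,-14.8,0,0,0,44.5],[1,33.8,-14.8,0,0,0,44.5],[1,33.8,-14.8,0,0,0,44.5],[1,33.8,-14.8,0,0,0,44.5],[1,33.8,-14.8,0,0,0,44.5],[1,33.8,-14.8,0,0,0,44.5]]]'; python3 go.py .456 -.297 .120 -26
python3 - <<'E'
from h import *
for n in("top","side"):
    c=snap(n); p=c["xyz"].reshape(-1,3); col=c["frame"].reshape(-1,3)
    m=(abs(p[:,0]-.458)<.025)&(abs(p[:,1]+.296)<.025)&(p[:,2]>.125)&(p[:,2]<.157)
    q=p[m]; print(n,m.sum(),cv2.minAreaRect((q[:,:2]*1000).astype(np.float32)) if m.sum()>3 else "")
    cv2.imwrite(f"pics/{n}1.png",c["frame"])
E
```

```text
time_s: 1.23
eef_pos: [0.4551, -0.2987, 0.231]
eef_rot: [0.0, 0.974, -0.226, -0.0]
wrist_force: [0.0, 0.8, 0.4]
opening: 0.995
grasp_force: 0.0
[ 0.02 -0.2  11.1 ] [ 0.02  0.04 -0.09]
top 30 ((453.5838317871094, -294.950927734375), (4.916649341583252, 16.08966636657715), 63.149497985839844)
side 72 ((456.4450378417969, -292.978515625), (13.097067832946777, 23.807382583618164), 59.045902252197266)
```

```bash
python3 -m handwheel '[[[1,0,0,5.5,0,0,0],[1,0,0,9.5,0,0,0],[1,0,0,11,0,0,0],[1,0,0,11,0,0,0],[-1,0,0,11,0,0,0],[-1,0,0,11,0,0,0],[-1,0,0,11,0,0,0],[-1,0,0,11,0,0,0],[-1,0,0,11,0,0,0],[-1,0,0,11,0,0,0]]]'; python3 - <<'E'
from h import *
c=snap("side"); cv2.imwrite("pics/grasp.png",cv2.resize(c["frame"][80:200,210:370],(800,600)))
E
```

```text
time_s: 2.58
eef_pos: [0.4563, -0.2978, 0.1217]
eef_rot: [0.0, 0.974, -0.225, 0.0]
wrist_force: [-1.0, 0.9, 4.4]
opening: 0.105
grasp_force: 59.5
```

View pics/grasp.png

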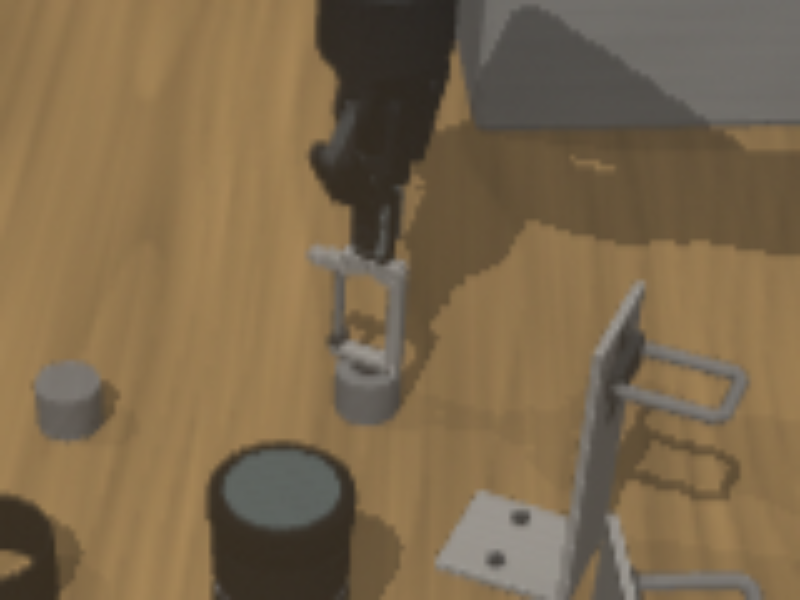

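```bash
python3 -m handwheel '[[[-1,0,0,-4,0,0,0],[-1,0,0,-9,0,0,0],[-1,0,0,-14,0,0,0],[-1,0,0,-18,0,0,0],[-1,0,0,-18,0,0,0],[-1,0,0,-18,0,0,0]]]'; python3 go.py .54 .15 .30 -8.7
```

```text
time_s: 3.38
eef_pos: [0.4553, -0.2971, 0.2991]
eef_rot: [-0.001, 0.974, -0.225, -0.001]
wrist_force: [-0.6, 0.3, -4.4]
opening: 0.104
grasp_force: 58.9
[-1.199e+01 -4.390e+01 -1.000e-02] [ -0.08   0.17 -17.31]
```

```bash
python3 -m handwheel '[[[-1,-1,-4,0,0,0,-2],[-1,-2.5,-9,0,0,0,-4],[-1,-4,-15,0,0,0,-7],[-1,-5.5,-21,0,0,0,-9],[-1,-7.5,-27,0,0,0,-11],[-1,-9,-33,0,0,0,-13],[-1,-10.5,-38,0,0,0,-15],[-1,-11.5,-42,0,0,0,-17],[-1,-12,-43.9,0,0,0,-17.3],[-1,-12,-43.9,0,0,0,-17.3]]]'; python3 -m handwheel '[[[-1,0,0,0,0,0,0],[-1,0,0,0,0,0,0]]]'; cat > clip.py <<'E'
from h import *
# clip pose from hook-coloured/tab points around the TCP; bar from the same views, all in bracket axes (yaw -8.7)
o=status.get_obs(); t=np.array(o["eef_pos"]); e=np.array([np.cos(np.radians(-8.7)),np.sin(np.radians(-8.7))]);f=np.array([-e[1],e[0]])
print("tcp u,v,z",(t[:2]@e).round(4),(t[:2]@f).round(4),t[2].round(4),"F",np.round(o["wrist_force"],1))
for n in("top","side"):
    c=snap(n);p=c["xyz"].reshape(-1,3);p=p[np.isfinite(p[:,0])];u=p[:,:2]@e-t[:2]@e;v=p[:,:2]@f-t[:2]@f;w=p[:,2]-t[2]+.1217
    near=(abs(v)<.03)&(abs(u)<.06)
    for nm,a,b in(("base",0,.033),("foot",.035,.046),("hooktop",.1,.113)):
        m=near&(w>a)&(w<b)
        if m.sum()>3: print(n,nm,m.sum(),"u",u[m].min().round(4),u[m].max().round(4),"v",v[m].min().round(4),v[m].max().round(4),"w",np.percentile(w[m],[2,98]).round(4))
    cv2.imwrite(f"pics/{n}_{o['time_s']:.2f}.png",c["frame"])
E
python3 clip.py
```

```text
time_s: 4.62
eef_pos: [0.5398, 0.1501, 0.2991]
eef_rot: [0.0, 0.997, -0.075, -0.002]
wrist_force: [0.2, -0.1, -2.6]
opening: 0.103
grasp_force: 59.4
time_s: 4.88
eef_pos: [0.5406, 0.1481, 0.301]
eef_rot: [0.0, 0.997, -0.077, -0.0]
wrist_force: [-0.0, -0.4, -2.4]
opening: 0.104
grasp_force: 59.4
tcp u,v,z 0.512 0.2282 0.301 F [-0.  -0.4 -2.4]
top base 50 u -0.0207 -0.0016 v -0.0233 -0.0073 w [0.0081 0.0329]
top foot 13 u -0.0187 -0.0048 v -0.0176 -0.0073 w [0.0353 0.0451]
side base 281 u -0.0202 0.0194 v -0.018 0.024 w [0.0029 0.0329]
side foot 132 u -0.0218 0.0263 v -0.0042 0.0122 w [0.0353 0.0456]
side hooktop 186 u -0.0217 0.0433 v -0.0059 0.0081 w [0.1005 0.1124]
```

```bash
python3 -m handwheel '[[[-1,0.3,-0.1,4,0,0,0],[-1,0.3,-0.1,8,0,0,0],[-1,0.3,-0.1,10.1,0,0,0],[-1,0.3,-0.1,10.1,0,0,0],[-1,1,-0.1,10.1,0,0,0],[-1,2,-0.1,10.1,0,0,0],[-1,3,-0.1,10.1,0,0,0],[-1,3,-0.1,10.1,0,0,0],[-1,3,-0.1,10.1,0,0,0]]]'; python3 clip.py
```

```text
time_s: 6.1
eef_pos: [0.5703, 0.1459, 0.2002]
eef_rot: [0.0, 0.997, -0.076, -0.0]
wrist_force: [-0.5, 0.7, -2.2]
opening: 0.102
grasp_force: 59.4
tcp u,v,z 0.5417 0.2305 0.2002 F [-0.5  0.7 -2.2]
top base 33 u -0.0189 0.0019 v -0.0237 -0.0111 w [0.0037 0.0325]
side base 236 u -0.0206 0.0199 v -0.018 0.0234 w [0.0019 0.0328]
side foot 105 u -0.0219 0.0251 v -0.0118 0.0177 w [0.0352 0.0454]
side hooktop 144 u -0.0218 0.0421 v -0.005 0.008 w [0.1005 0.1125]
```

```bash
python3 -m handwheel '[[[-1,0,0,0.2,0,0,0],[-1,0,0,0.4,0,0,0],[-1,0,0,0.4,0,0,0]]]'; python3 -m handwheel '[[[-1,0,0,0.1,0,0,0],[-1,0,0,0.1,0,0,0]]]'
```

```text
time_s: 6.58
eef_pos: [0.5702, 0.1459, 0.196]
eef_rot: [0.0, 0.997, -0.076, -0.0]
wrist_force: [0.2, -0.3, -2.7]
opening: 0.101
grasp_force: 59.4
time_s: 6.82
eef_pos: [0.5704, 0.1459, 0.1952]
eef_rot: [-0.0, 0.997, -0.076, -0.0]
wrist_force: [0.3, 0.2, -3.5]
opening: 0.108
grasp_force: 59.4
```

```bash
python3 -m handwheel '[[[-1,0,0,0.1,0,0,0],[-1,0,0,0.1,0,0,0]]]'
```

```text
time_s: 7.08
eef_pos: [0.5704, 0.1458, 0.1942]
eef_rot: [0.0, 0.997, -0.076, -0.0]
wrist_force: [-0.2, -0.5, -3.0]
opening: 0.106
grasp_force: 59.4
```

```bash
python3 -m handwheel '[[[-1,0,0,0.1,0,0,0],[-1,0,0,0.1,0,0,0]]]'
```

```text
time_s: 7.32
eef_pos: [0.5704, 0.1459, 0.1932]
eef_rot: [0.0, 0.997, -0.076, -0.0]
wrist_force: [-0.2, 0.6, -3.0]
opening: 0.107
grasp_force: 59.4
```

```bash
python3 -m handwheel '[[[-1,0,0,0.1,0,0,0],[-1,0,0,0.1,0,0,0]]]'
```

```text
time_s: 7.58
eef_pos: [0.5705, 0.1459, 0.1923]
eef_rot: [-0.0, 0.997, -0.076, 0.0]
wrist_force: [0.4, 1.0, -2.1]
opening: 0.104
grasp_force: 59.4
```

```bash
python3 -m handwheel '[[[-1,0,0,0.1,0,0,0],[-1,0,0,0.1,0,0,0]]]'
```

```text
time_s: 7.82
eef_pos: [0.5706, 0.146, 0.1919]
eef_rot: [-0.0, 0.997, -0.076, 0.0]
wrist_force: [-2.3, -0.6, 1.9]
opening: 0.107
grasp_force: 60.3
```

```bash
python3 -m handwheel '[[[-1,0,0,-0.25,0,0,0],[-1,0,0,-0.25,0,0,0],[-1,0.5,0,-0.25,0,0,0],[-1,1,0,-0.25,0,0,0],[-1,1.4,0,-0.25,0,0,0],[-1,1.4,0,-0.25,0,0,0]]]'
```

```text
time_s: 8.57
eef_pos: [0.5843, 0.1437, 0.1934]
eef_rot: [0.0, 0.997, -0.076, -0.0]
wrist_force: [-2.1, 0.1, -3.3]
opening: 0.105
grasp_force: 59.3
```

```bash
python3 -m handwheel '[[[-1,0.4,0,0,0,0,0],[-1,0.8,0,0,0,0,0],[-1,1.2,0,0,0,0,0],[-1,1.2,0,0,0,0,0]]]'
```

```text
time_s: 9.07
eef_pos: [0.5962, 0.1419, 0.1932]
eef_rot: [-0.0, 0.997, -0.076, -0.0]
wrist_force: [-2.1, 1.3, -5.5]
opening: 0.111
grasp_force: 58.9
```

```bash
python3 -m handwheel '[[[-1,0.4,0,0,0,0,0],[-1,0.8,0,0,0,0,0],[-1,1,0,0,0,0,0],[-1,1,0,0,0,0,0]]]'
```

```text
time_s: 9.57
eef_pos: [0.6063, 0.1403, 0.1933]
eef_rot: [0.0, 0.997, -0.076, 0.0]
wrist_force: [-0.4, -0.2, -8.2]
opening: 0.108
grasp_force: 58.7
```

```bash
python3 -m handwheel '[[[-1,0.15,0,0,0,0,0],[-1,0.3,0,0,0,0,0],[-1,0.3,0,0,0,0,0]]]'; python3 - <<'E'
from h import *
c=snap("side"); cv2.imwrite("pics/in1.png",cv2.resize(c["frame"][175:265,130:250],(800,600),interpolation=cv2.INTER_CUBIC))
E
```

```text
time_s: 9.95
eef_pos: [0.6102, 0.1399, 0.1949]
eef_rot: [-0.0, 0.997, -0.076, 0.001]
wrist_force: [0.2, 0.3, -2.8]
opening: 0.106
grasp_force: 59.4
```

View pics/in1.png

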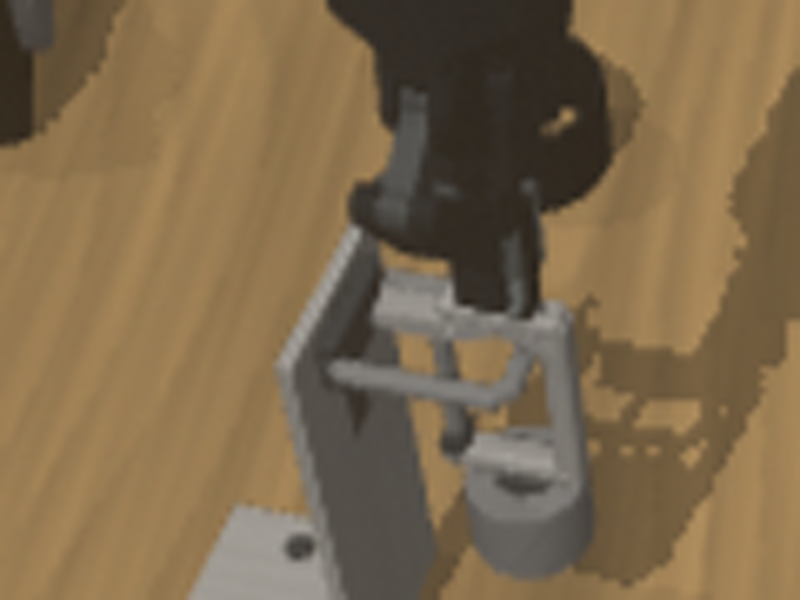

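The picture shows the gate standing upright and shut at (445,380), with the bar inside the hook. The force is also back to the weight alone, so it has snapped. Next I'll centre the bow over the bar and lower it.

```bash
python3 -m handwheel '[[[-1,-0.3,0,0.2,0,0,0],[-1,-0.6,0,0.4,0,0,0],[-1,-0.6,0,0.6,0,0,0],[-1,-0.6,0,0.75,0,0,0],[-1,-0.6,0,0.75,0,0,0]]]'
```

```text
time_s: 10.62
eef_pos: [0.6035, 0.1409, 0.1869]
eef_rot: [-0.0, 0.997, -0.076, 0.001]
wrist_force: [0.5, 0.9, 0.8]
opening: 0.105
grasp_force: 60.0
```

```bash
python3 -m handwheel '[[[-1,0,0,0.1,0,0,0],[-1,0,0,0.1,0,0,0]]]'
```

```text
time_s: 10.88
eef_pos: [0.6038, 0.1409, 0.1866]
eef_rot: [-0.0, 0.997, -0.076, 0.001]
wrist_force: [-1.5, 0.3, 5.7]
opening: 0.108
grasp_force: 60.7
```

```bash
python3 -m handwheel '[[[-1,0,0,-0.09,0,0,0],[-1,0,0,-0.09,0,0,0],[-0.7,0,0,-0.09,0,0,0],[-0.6,0,0,-0.09,0,0,0],[-0.4,0,0,-0.09,0,0,0],[-0.2,0,0,-0.09,0,0,0],[0,0,0,-0.09,0,0,0],[0,0,0,-0.09,0,0,0]]]'; python3 - <<'E'
from h import *
c=snap("side"); cv2.imwrite("pics/rel.png",cv2.resize(c["frame"][175:265,130:250],(800,600),interpolation=cv2.INTER_CUBIC))
E
```

```text
time_s: 11.88
eef_pos: [0.6031, 0.1409, 0.1862]
eef_rot: [-0.0, 0.997, -0.076, 0.0]
wrist_force: [-0.3, 0.1, -0.1]
opening: 0.5
grasp_force: 0.0
```

View pics/rel.png

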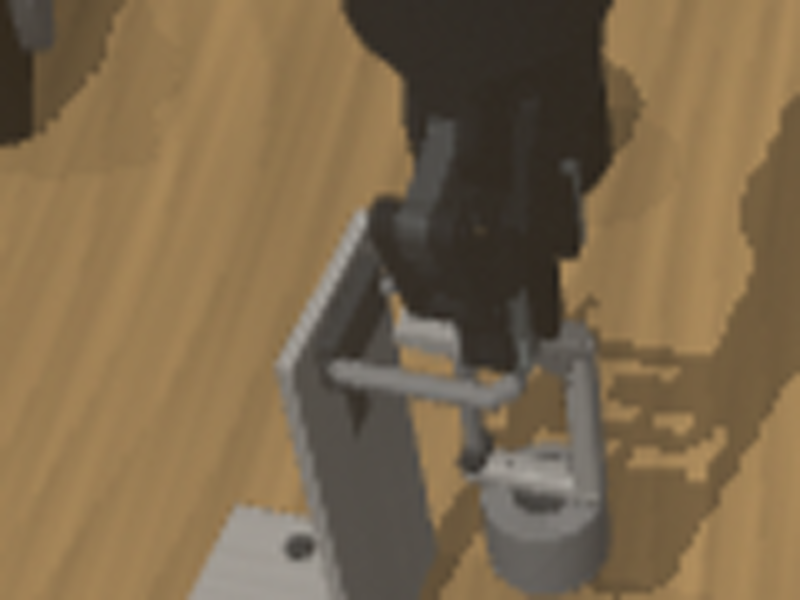

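The weight hangs on the bar with the gate shut, and the pads are open. I'll open a little more, rise straight up and let it settle.

```bash
python3 -m handwheel '[[[0.3,0,0,0,0,0,0],[0.3,0,0,0,0,0,0],[0.3,0,0,-1,0,0,0],[0.3,0,0,-2.5,0,0,0],[0.3,0,0,-4.5,0,0,0],[0.3,0,0,-7,0,0,0],[0.3,0,0,-10,0,0,0],[0.3,0,0,-14,0,0,0],[0.3,0,0,-16,0,0,0],[0.3,0,0,-16,0,0,0]]]'; python3 -m handwheel '[[[0.3,0,0,0,0,0,0],[0.3,0,0,0,0,0,0],[0.3,0,0,0,0,0,0],[0.3,0,0,0,0,0,0],[0.3,0,0,0,0,0,0],[0.3,0,0,0,0,0,0],[0.3,0,0,0,0,0,0],[0.3,0,0,0,0,0,0],[0.3,0,0,0,0,0,0],[0.3,0,0,0,0,0,0]]]'; python3 - <<'E'
from h import *
a=snap("side")
for i in range(5): b=snap("side")
print("moving px",(cv2.absdiff(a["frame"],b["frame"])[175:265,130:250].max(2)>25).sum())
t=snap("top")
cv2.imwrite("pics/end.png",np.hstack([cv2.resize(b["frame"][165:255,130:220],(400,400)),cv2.resize(b["frame"],(400,400))]))
E
```

```text
time_s: 13.18
eef_pos: [0.6041, 0.141, 0.35]
eef_rot: [-0.0, 0.997, -0.076, 0.003]
wrist_force: [-0.1, 0.7, -0.3]
opening: 0.65
grasp_force: 0.0
time_s: 14.42
eef_pos: [0.6031, 0.1409, 0.3462]
eef_rot: [-0.0, 0.997, -0.076, -0.0]
wrist_force: [0.1, 0.5, 0.3]
opening: 0.649
grasp_force: 0.0
moving px 0
```

View pics/end.png

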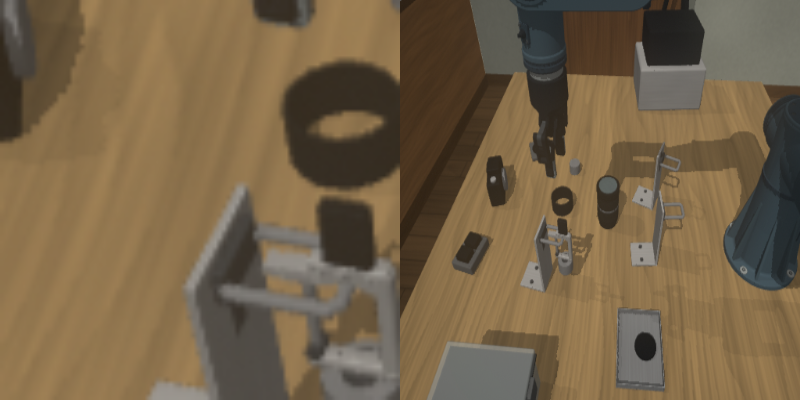

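The weight hangs upright on the front bar with the gate shut at (318,310). It is still, the gripper is well clear, and the other gear has not moved.

```bash
python3 -m handwheel '[[[0.3,0,0,0,0,0,0],[0.3,0,0,0,0,0,0],[0.3,0,0,0,0,0,0],[0.3,0,0,0,0,0,0],[0.3,0,0,0,0,0,0],[0.3,0,0,0,0,0,0],[0.3,0,0,0,0,0,0],[0.3,0,0,0,0,0,0]]]' >/dev/null; python3 -c "
from bench import ctrl; print(ctrl.hand_in())"
```

```text
the job is handed in; nothing more can be done
None
```

The weight is clipped onto the eye of the leftmost bracket with its gate shut, hanging still and clear of the hand, and the job is handed in at about 16 s; the highest contact force I read while feeling for the eye and seating the hook was about 8 N.

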